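Lock the vial carousel with its pin

ROBOT

A 6-joint arm with a two-finger parallel gripper is mounted at the origin on the work surface. World frame = base frame: x ahead of the robot, y to its left, z up, the work surface at z = 0. Lengths are in mm, angles in rad, forces in N, time in s.
With the tool pointing down it reaches from about 300 to 750 mm from the base axis. Payload 8.5 kg.
Tool frame: the origin (TCP) lies at the very end of the fingers, on their centre line; the grasp point (between the pads) lies 19 mm behind it (arm.grip_point_offset is the distance from the TCP to the grasp point, in mm); z points along the fingers, y is the line along which they close (so a half turn about z gives the same grasp; the last joint's range is limited). The gripper opens to 88 mm and grips with 3 to 60 N. Pads are 18 mm wide; open, the fingers measure 123 mm over their backs; the gripper's body (75 mm by 187 mm) begins 45 mm behind the grasp point.
Start: joints at [1.087, 0.381, 1.297, -0, 1.464, -0.215], TCP at [146.058, 530.233, 238.748] pointing down, gripper open.
Joint ranges: [-3.11, 3.11], [-0.89, 2.33], [0.22, 2.48], [-1.42, 4.56], [0.17, 2.85], [-2.88, 2.88]. Speed limits (rad/s): [2.39, 2.39, 3.14, 3.14, 3.14, 3.14].

INTERFACE

Orientations are given as a unit quaternion [w, x, y, z].
In Python, from plant import arm gives the robot as it stands.
- The arm moves only by the tool step_arm, never from a script. Its argument "motion" is a list of rows, each a list of 3 entries, a list of its own where there are three numbers: the opening, from 0 (shut) to 1 (fully open), then the shift along the tool's x, y, z in units of 25 mm (1.0 is 25 mm), then the turn, a rotation vector about the tool's x, y, z in units of 10 degrees (1.0 is 10 degrees). A call has 1 to 12 rows; each row shifts and turns the commanded pose from where the row before left it, along the tool's axes as they then stand; what a row does not reach is not made up. A row lasts 1/8 s, in which the tool goes at most 62.5 mm and 10.7 degrees, less where a joint would pass 70% of its speed; a pose out of reach is approached as far as the arm can. A call is refused whole if a number of a shift passes 1 or a number of a turn 1, either way. A call with a gripper value outside its range is refused whole. The fingers move at their own pace and stop on an object; "grip_force" is the grip in N (left out, the last holds). Time passes only in rows, so rows that do not move let the fingers close. It gives the time, the measured TCP pose, the force, the opening and the grip force at its end, in the units of the state.
- arm.state(): the state, without advancing time (a new reading comes with each control period).
- arm.read_camera(name): name is "scene" or "top" or "wrist"; returns a dict with "frame" (420x560x3 uint8, blue, green, red), "fx", "fy", "cx", "cy" (pixels), "k1" (the pictures are not rectified: a ray, as slopes to the right and down, at radius r is drawn at 1 + k1 r^2 times it, then the intrinsics apply), "cam_to_world" (4x4, takes a point from camera to world coordinates). Camera axes: x right, y up, looking along -z (the intrinsics and any distortion apply to the point x, -y, -z); pixel columns grow to the right and rows downward; lengths in mm; the calibration is good to about 2 mm. A picture is of the moment at which its call begins. There is no depth.
- arm.sign_off(): hands the job in; it is judged then, once.
The state is a dict: "clock": time; "joint_pos": joint angles; "qd": joint speeds; "tau": joint torques, N m; "tool_pos": TCP position; "orientation": TCP orientation; "wrist_force": force on the tool from outside, world axes, zero at the start; "wrist_torque": the same for the moment, N m; "gripper_width": finger opening in mm; "grip_force": force on a finger pad.
Only numpy, scipy, OpenCV 4.12 (cv2) and the standard library are available. Lean on these libraries where they do the work, as an engineer would, in place of code of your own. Each camera call takes 0.05 s, during which the arm holds its last target. There are 200 camera calls.

TASK

Take the red-handled locking pin from the rack, put it down through the hole in the yellow block on the rim of the blue vial carousel, turn the carousel until the pin drops into the locking hole in the base underneath, and push it fully home so that its collar lies flush on the yellow block; then let go. The locking hole is hidden under the carousel, roughly beside the black mark on the white foot (up to about 12 degrees to either side of it), so it has to be found by feel. Leave the green-handled tool and the other loose glassware and bottles where they are.

Things in the scene. Friction and masses are not known exactly. Their poses are not given: they have to be found in the camera images.
- pin: locking pin, upright in the rack, 108 mm long, about 0.12 kg. From its lower end: steel shaft 12 mm in diameter, 52 mm long (last 4 mm tapered to 8 mm); steel collar 28 mm in diameter, 6 mm thick (52 to 58 mm up); red round grip 22 mm in diameter (58 to 108 mm up). Origin at the centre of the lower end, z up along the pin
- rack: fixed white block 60 mm (its x) by 150 mm (its y), 60 mm high, with two upright 18 mm holes at y = -40 and +40 mm. The pin stands in one, the green tool in the other (it varies), collars resting on its top, lower ends 8 mm above the bench. Origin under its centre
- base: fixed foot of the carousel: white disc 270 mm across, 10 mm thick, lying on the bench. Origin under its centre, on the carousel's axis; its x points to the black mark. Hidden beneath the carousel a steel ring stands on it, flat top 45 mm above the bench, with one upright locking hole
- mark (a point): black mark 22 x 12 mm on the white foot's rim, 122 mm from the axis. The hidden locking hole is 84 mm from the axis, at an unknown angle within 0.20 rad to either side of this mark as seen from the axis; 14.5 mm in diameter, 35 mm deep, its mouth widened by a 3 mm chamfer
- carousel (a joint): carousel angle (rad), counterclockwise from above; 0: yellow block at the mark. Starts at 0.5 to 0.9, range -2.5 to 2.5, stays where left, light friction (0.06 N m). A blue plate 216 mm across, top 59 mm above the bench, with seven fixed vials within 52 mm of the axis, tops 96 mm above the bench
- eyelet (a point): mouth centre of the upright hole in the yellow block, on its top face, 65 mm above the bench, 84 mm from the axis; x outward, z up. Block 48 x 43 x 18 mm; hole right through, 13.5 mm in diameter, 3 mm chamfer. Away from the locking hole the pin stops on the ring, collar 32 mm above the block; fully home its lower end is 52 mm below this point
- mortar: white ceramic mortar bowl, 100 mm wide, 55 mm high; origin under its centre
- washbottle: clear wash bottle with blue cap and bent spout, 74 mm wide, 210 mm high; origin under its centre
- beaker: glass beaker, 66 mm wide, 85 mm high; origin under its centre
- spare: the other tool in the rack: the same shape and size as the locking pin but with a GREEN grip; not needed. Origin at the centre of its lower end, z up along it

How it is judged (in metres and radians):
On the way:
1. the pin's lower end is through the carousel's yellow block (at least 12 mm below its top) (z of pin in the frame of eyelet below -0.012 m and horizontal distance between pin and eyelet below 0.006 m), for 0.1 s.
At the end, for the whole second after the job is handed in: The pin stands upright (within 0.08 rad) and at rest in the yellow block's hole (within 5 mm of its axis), its lower end at least 49 mm below the block's top, i.e. its collar within 3 mm of flush, so that it sits in the locking hole; the carousel stands within 0.3 rad of the black mark (z of pin in the frame of eyelet below -0.049 m and horizontal distance between pin and eyelet below 0.005 m and angle between pin's own z axis and vertical below 0.08 rad and linear speed of pin below 0.02 m/s and value of joint carousel between -0.3 and 0.3 rad); the robot touches nothing.
It fails at once if a bystander (green tool, mortar, wash bottle, beaker) is moved by more than 30 mm (distance of any of mortar, washbottle, beaker, spare from where it was at the start of the episode above 0.03 m).
It also fails if it takes over 64 s, if anything falls off the work surface, if the arm or the gripper's body presses on something with over 40 N, if the wrist force passes 120 N, or if a joint passes its speed limit or range.

## Working session

There is one attempt and no reset: what is moved stays moved. The work goes in short steps, Python scripts to look and compute and a tool call to move; the robot and the scene stay as the last step left them, time stands still between calls to the robot, and variables do not carry over. Pictures are saved under pics/ and viewed, at most 10 in all, crops included, and the job is handed in when it is done.

Besides the shell and the picture viewer there is one more tool, called after "Emit:" by a JSON object that holds its "name" and its "arguments", one argument or row to a line. step_arm: Moves the arm, as the interface text tells. Its arguments: {"type":"object","properties":{"motion":{"type":"array","items":{"type":"array"}},"grip_force":{"type":"number"}},"required":["motion"]}

```bash
ls; mkdir -p pics
python3 - <<'E'
from plant import arm
import cv2
for n in ["scene","top"]:
    c=arm.read_camera(n); cv2.imwrite(f"pics/{n}0.png",c["frame"]); print(n,c["fx"],c["fy"],c["cx"],c["cy"],c["k1"]); print(c["cam_to_world"])
print(arm.state())
E
```

```text
pics
scene 488.9181199460908 488.9181199460908 276.8002811021051 208.03294183509422 0.027350406336555003
[[ 1.47212658e-01 -8.38534221e-01  5.24584401e-01  1.23671455e+03]
 [ 9.89017094e-01  1.17726201e-01 -8.93629071e-02 -1.14402156e+02]
 [ 1.31765271e-02  5.31978291e-01  8.46655465e-01  1.07905003e+03]
 [ 0.00000000e+00  0.00000000e+00  0.00000000e+00  1.00000000e+00]]
top 439.2723470336599 439.2723470336599 274.5314849371484 207.11689192203073 -0.06779141665621789
[[-1.63465478e-02  9.86171055e-01 -1.64922527e-01  3.95464469e+02]
 [-9.99836157e-01 -1.74047570e-02 -4.97323185e-03 -3.32895496e+00]
 [-7.77489381e-03  1.64814210e-01  9.86293986e-01  1.39625157e+03]
 [ 0.00000000e+00  0.00000000e+00  0.00000000e+00  1.00000000e+00]]
{'clock': 0.1, 'joint_pos': array([ 1.08668923e+00,  3.81102578e-01,  1.29812672e+00, -3.02729309e-05,
        1.46359263e+00, -2.15340279e-01]), 'qd': array([ 1.29236728e-05,  1.21981589e-03, -3.56869333e-03,  8.71198100e-04,
       -2.53596798e-03,  5.29108163e-04]), 'tau': array([ 3.99174343e-03, -4.38651359e+01, -2.24909663e+01,  7.14962161e-02,
        3.42687545e-02, -7.03557225e-05]), 'tool_pos': array([145.96451661, 530.02721304, 238.23314446]), 'orientation': array([-1.96460407e-04,  1.33977665e-01,  9.90984161e-01, -5.82587419e-04]), 'wrist_force': array([ 0.21039246, -0.31113185, -1.23505933]), 'wrist_torque': array([-0.02822667,  0.01405543, -0.00736477]), 'grip_force': 0.0, 'gripper_width': 88.10953452744735}
```

View pics/scene0.png

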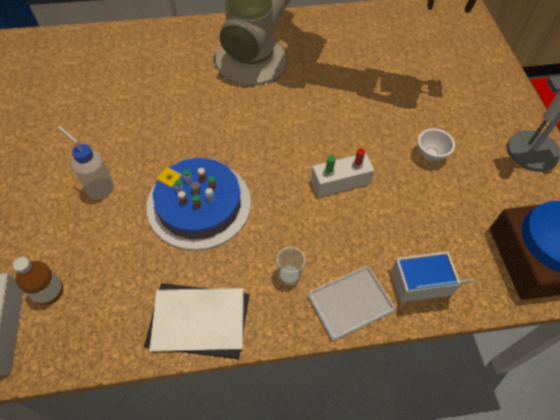

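View pics/top0.png

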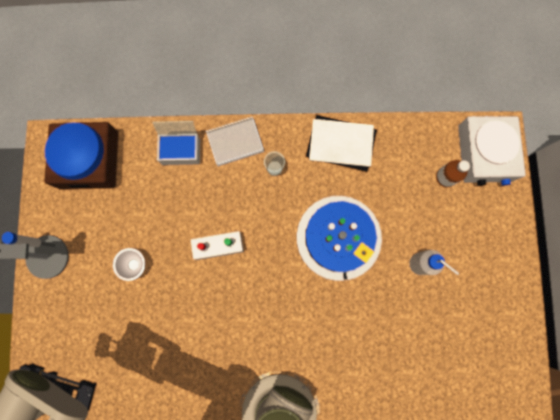

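Scene view: yellow block at (168,177), red pin (360,157), green tool (331,163), beaker (290,266). Top view: carousel centre about (340,237), black mark (345,275), yellow block (364,253), red grip (202,246), green grip (228,242).

```bash
cat > h.py <<'E'
import numpy as np, cv2
from plant import arm
def ray(c,uv):
    K=np.array([[c["fx"],0,c["cx"]],[0,c["fy"],c["cy"]],[0,0,1.]])
    p=cv2.undistortPoints(np.array(uv,float).reshape(-1,1,2),K,np.array([c["k1"],0,0,0]))[:,0]
    M=c["cam_to_world"]; d=np.c_[p[:,0],-p[:,1],-np.ones(len(p))]@M[:3,:3].T
    return M[:3,3],d
def plane(c,uv,z):
    o,d=ray(c,uv); return o+d*((z-o[2])/d[:,2])[:,None]
def tri(a,ua,b,ub):
    (o,d),(p,e)=ray(a,ua),ray(b,ub); d,e=d[0],e[0]
    s=np.linalg.lstsq(np.c_[d,-e],p-o,rcond=None)[0]
    x,y=o+s[0]*d,p+s[1]*e; return (x+y)/2,np.linalg.norm(x-y)
def proj(c,P):
    M=c["cam_to_world"]; q=(np.atleast_2d(P)-M[:3,3])@M[:3,:3]; s=np.c_[q[:,0],-q[:,1]]/-q[:,2:]
    s=s*(1+c["k1"]*(s**2).sum(1))[:,None]; return s*[c["fx"],c["fy"]]+[c["cx"],c["cy"]]
def mask(f,lo,hi,box=None):
    h=cv2.inRange(cv2.cvtColor(f,cv2.COLOR_BGR2HSV),lo,hi)
    if box: m=np.zeros_like(h); x0,y0,x1,y1=box; m[y0:y1,x0:x1]=h[y0:y1,x0:x1]; h=m
    return h
def big(m):
    return max(cv2.findContours(m,cv2.RETR_EXTERNAL,cv2.CHAIN_APPROX_NONE)[0],key=cv2.contourArea)
def cen(ct):
    M=cv2.moments(ct); return [M["m10"]/M["m00"],M["m01"]/M["m00"]]
def circ(P):
    A=np.c_[2*P[:,:2],np.ones(len(P))]; s=np.linalg.lstsq(A,(P[:,:2]**2).sum(1),rcond=None)[0]
    return s[:2],np.sqrt(s[2]+s[:2]@s[:2])
E
python3 - <<'E'
from h import *
t=arm.read_camera("top"); s=arm.read_camera("scene")
T,S=t["frame"],s["frame"]
Y=((20,150,100),(35,255,255)); R=((0,180,60),(6,255,255)); G=((45,120,30),(80,255,255)); B=((105,180,60),(125,255,255))
yt=big(mask(T,*Y,(300,200,380,275))); ys=big(mask(S,*Y,(140,150,200,200)))
print("yellow",cv2.contourArea(yt),cv2.contourArea(ys),plane(t,cen(yt),65),plane(s,cen(ys),65))
for n,m,bt,bs in (("red",R,(190,225,215,265),(345,140,375,170)),("green",G,(215,225,240,260),(320,145,340,175))):
    a=big(mask(T,*m,bt)); b=big(mask(S,*m,bs)); print(n,cv2.contourArea(a),cv2.contourArea(b),cen(a),cen(b),tri(t,cen(a),s,cen(b)))
for n,c,box,ybox in(("top",t,(285,185,395,285),yt),("scene",s,(130,140,265,260),ys)):
    F=c["frame"]; m=mask(F,(0,0,130),(180,70,255),box)|mask(F,*B,box)|mask(F,*Y,box)
    hull=cv2.convexHull(big(m))[:,0]; P=plane(c,hull,10); print(n,"foot",circ(P),len(hull))
k=mask(T,(0,0,0),(180,255,50),(330,265,360,285)); print("mark",cv2.countNonZero(k),plane(t,cen(big(k)),10))
r=big(mask(T,(0,0,130),(180,60,255),(180,225,250,265))); b=cv2.minAreaRect(r); print("rack",b,plane(t,cv2.boxPoints(b),60))
E
```

```text
yellow 159.0 242.0 [[ 474.69538566 -263.3126411    65.        ]] [[ 476.2486019  -266.94144483   65.        ]]
red 19.5 67.0 [201.06837606837604, 245.98290598290595] [359.5422885572139, 155.7910447761194] (array([499.80854391, 222.88567127,  93.89616251]), np.float64(1.3294844144180926))
green 17.5 71.0 [227.64761904761903, 241.58095238095234] [330.2089201877934, 163.06103286384976] (array([511.78593869, 143.85018755,  93.21543143]), np.float64(1.0796221537739297))
top foot (array([ 527.40903854, -198.09459412]), np.float64(133.5812993674973)) 40
scene foot (array([ 496.05774719, -205.37526223]), np.float64(111.4697541280605)) 31Traceback (most recent call last):
  File "<stdin>", line 12, in <module>
  File "h.py", line 22, in big
    return max(cv2.findContours(m,cv2.RETR_EXTERNAL,cv2.CHAIN_APPROX_NONE)[0],key=cv2.contourArea)
ValueError: max() iterable argument is empty
```

Emit:
{"name": "step_arm", "arguments": {
  "motion": [
    [0.6, [0, 0, 0], [0, 0, 0.94]],
    [0.6, [0, 0, 0], [0, 0, 0.94]],
    [0.6, [0, 0, 0], [0, 0, 0.94]],
    [0.6, [0, 0, 0], [0, 0, 0.94]],
    [0.6, [0, 0, 0], [0, 0, 0.94]],
    [0.6, [0, 0, 0], [0, 0, 0.94]],
    [0.6, [0, 0, 0], [0, 0, 0.96]],
    [0.6, [-0.95, 0.81, 0.1], [0, 0, 0]],
    [0.6, [-0.95, 0.81, 0.1], [0, 0, 0]],
    [0.6, [-0.95, 0.81, 0.1], [0, 0, 0]],
    [0.6, [-0.95, 0.81, 0.1], [0, 0, 0]],
    [0.6, [-0.95, 0.81, 0.1], [0, 0, 0]]
  ]
}}

```text
clock: 1.7
tool_pos: [264.6, 427.2, 226.1]
orientation: [-0.0, 0.652, 0.758, -0.0]
wrist_force: [0.3, 0.9, -0.4]
gripper_width: 53.1
grip_force: 0.0
```

Emit:
{"name": "step_arm", "arguments": {
  "motion": [
    [0.6, [-0.95, 0.81, 0.1], [0, 0, 0]],
    [0.6, [-0.95, 0.81, 0.1], [0, 0, 0]],
    [0.6, [-0.95, 0.81, 0.1], [0, 0, 0]],
    [0.6, [-0.95, 0.81, 0.1], [0, 0, 0]],
    [0.6, [-0.95, 0.81, 0.1], [0, 0, 0]],
    [0.6, [-0.95, 0.81, 0.1], [0, 0, 0]],
    [0.6, [-0.95, 0.81, 0.1], [0, 0, 0]],
    [0.6, [-0.95, 0.81, 0.1], [0, 0, 0]],
    [0.6, [-0.95, 0.81, 0.1], [0, 0, 0]],
    [0.6, [-0.95, 0.81, 0.1], [0, 0, 0]],
    [0.6, [0, 0, 0], [0, 0, 0]],
    [0.6, [0, 0, 0], [0, 0, 0]]
  ]
}}

```text
clock: 3.2
tool_pos: [499.1, 223.8, 201.2]
orientation: [-0.0, 0.652, 0.758, -0.0]
wrist_force: [0.7, 0.3, 0.1]
gripper_width: 53.0
grip_force: 0.0
```

```bash
cat >> h.py <<'E'
def yaw(st=None):
    w,x,y,z=(st or arm.state())["orientation"]; v=np.array([2*(x*y-w*z),1-2*(x*x+z*z)]); return np.arctan2(v[1],v[0])
def rel(P,yw=None):
    "tool units to reach TCP point P (after turning to yaw yw, deg)"
    st=arm.state(); a=yaw(st); b=a if yw is None else np.radians(yw); d=np.array(P)-st["tool_pos"]
    return np.round([(-np.sin(b)*-1*-d[0]+np.cos(b)*d[1])/25,(np.cos(b)*d[0]+np.sin(b)*d[1])/25,-d[2]/25],3),"turn",round(-np.degrees(b-a)/10,3)
E
python3 - <<'E'
from h import *
st=arm.state(); print(st["clock"],st["tool_pos"],np.degrees(yaw(st)),st["gripper_width"],st["orientation"])
w=arm.read_camera("wrist"); cv2.imwrite("pics/w1.png",w["frame"]); t=arm.read_camera("top"); s=arm.read_camera("scene")
print(w["cam_to_world"][:3],w["fx"],w["k1"])
print("pred px pin top",proj(w,[[500,223,116],[512,144,116]]))
T=t["frame"]; cv2.imwrite("pics/t1.png",cv2.resize(T[180:300,180:400],None,fx=3.6,fy=3.6,interpolation=cv2.INTER_CUBIC))
for n,c,box in(("top",t,(285,185,395,285)),("scene",s,(130,140,265,260))):
    m=mask(c["frame"],(105,180,60),(125,255,255),box)|mask(c["frame"],(20,150,100),(35,255,255),box)
    print(n,"plate",circ(plane(c,cv2.convexHull(big(m))[:,0],55)))
g=cv2.cvtColor(T,cv2.COLOR_BGR2GRAY)[268:284,336:356]; print(g)
E
```

```text
3.2 [499.07713392 223.78292339 201.18042491] 8.606282961086281 53.00476378687449 [-2.56058258e-04  6.52056827e-01  7.58170038e-01 -1.46242186e-04]
[[ 9.88813809e-01 -1.43192903e-01 -4.17497875e-02  4.89109320e+02]
 [ 1.49154755e-01  9.48659773e-01  2.78922021e-01  2.95644411e+02]
 [-3.33309762e-04 -2.82029125e-01  9.59405786e-01  3.47125317e+02]] 294.6078347748044 -0.054461972433375964
pred px pin top [[279.69518588 217.59143721]
 [279.78531168 301.79952989]]
top plate (array([ 526.90004643, -197.33005914]), np.float64(103.87540341061757))
scene plate (array([ 529.1426911 , -200.08583692]), np.float64(105.29305932101322))
[[100 101 102 100 101 101 101 100 100 100 100  99  99 101 103 104 105 109
  121 144]
 [104 103 102 103 103 101 100 100  99 101 100 103 105 112 120 125 129 140
  157 185]
 [115 116 113 111 111 112 109 105 104 104 109 118 129 146 161 172 178 187
  201 216]
 [154 154 151 149 148 148 137 119 106 107 127 154 174 193 207 211 215 219
  224 229]
 [201 201 198 197 196 192 172 131  98 103 145 188 211 222 226 228 227 228
  229 230]
 [226 226 224 223 223 219 193 132  80  91 153
[... 190 characters left out ...]
 231 231
  231 231]
 [231 231 232 230 231 227 201 136  69  62 117 183 222 231 231 231 230 229
  227 226]
 [231 231 231 230 231 227 204 146  78  58 101 169 218 229 229 227 224 219
  215 210]
 [230 230 230 230 230 227 211 165 105  82 107 165 209 220 216 208 202 197
  193 186]
 [224 223 224 225 224 221 210 180 139 124 137 163 189 198 193 184 176 170
  167 164]
 [202 201 203 204 205 201 192 175 157 155 161 163 172 178 180 178 172 163
  153 153]
 [183 176 176 179 182 174 166 157 157 162 166 164 163 171 180 183 180 170
  158 153]
 [177 167 164 167 168 164 157 154 155 159 163 162 162 171 183 189 185 177
  164 158]
 [177 168 162 161 166 164 163 159 157 158 162 164 167 171 181 186 183 177
  167 165]]
```

View pics/w1.png

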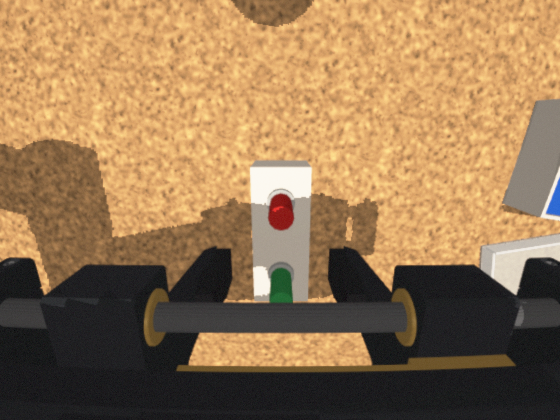

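Wrist view: red grip top at about (281,215), green below at (280,285), both fingers clear of the rack – alignment as predicted.

Emit:
{"name": "step_arm", "arguments": {
  "motion": [
    [0.6, [-0.04, 0.04, 0.8], [0, 0, 0]],
    [0.6, [0, 0, 0.9], [0, 0, 0]],
    [0.6, [0, 0, 0.9], [0, 0, 0]],
    [0.6, [0, 0, 0.8], [0, 0, 0]],
    [0.6, [0, 0, 0.8], [0, 0, 0]],
    [0.6, [0, 0, 0.5], [0, 0, 0]],
    [0.6, [0, 0, 0.3], [0, 0, 0]],
    [0.6, [0, 0, 0], [0, 0, 0]],
    [0, [0, 0, 0], [0, 0, 0]],
    [0, [0, 0, 0], [0, 0, 0]],
    [0, [0, 0, 0], [0, 0, 0]],
    [0, [0, 0, 0], [0, 0, 0]]
  ],
  "grip_force": 30
}}

```text
clock: 4.85
tool_pos: [500.9, 222.6, 76.4]
orientation: [0.0, 0.652, 0.758, 0.0]
wrist_force: [-1.0, -0.5, 2.5]
gripper_width: 20.8
grip_force: 30.0
```

Emit:
{"name": "step_arm", "arguments": {
  "motion": [
    [0, [0, 0, 0], [0, 0, 0]],
    [0, [0, 0, 0], [0, 0, 0]],
    [0, [0, 0, -0.5], [0, 0, 0]],
    [0, [0, 0, -0.8], [0, 0, 0]],
    [0, [0, 0, -1], [0, 0, 0]],
    [0, [0, 0, -1], [0, 0, 0]],
    [0, [0, 0, -1], [0, 0, 0]],
    [0, [0, 0, -1], [0, 0, 0]],
    [0, [0, 0, 0], [0, 0, 0]],
    [0, [0, 0, 0], [0, 0, 0]]
  ],
  "grip_force": 30
}}

```text
clock: 6.1
tool_pos: [500.4, 222.5, 207.9]
orientation: [-0.0, 0.652, 0.758, -0.001]
wrist_force: [-0.7, 0.2, -1.9]
gripper_width: 21.2
grip_force: 30.0
```

Run:
```python
from h import *
st=arm.state(); print(st["clock"],st["tool_pos"],np.degrees(yaw(st)),st["gripper_width"])
t=arm.read_camera("top"); print("mark",plane(t,[344.6,275.5],10))
c=np.array([528,-198.7]); m=plane(t,[344.6,275.5],10)[0,:2]-c; e=np.array([475.5,-265.1])-c
am,ae=np.degrees([np.arctan2(m[1],m[0]),np.arctan2(e[1],e[0])])%360
print(am,ae,np.radians(ae-am),np.linalg.norm(m),np.linalg.norm(e))
print(rel([475.5,-265.1,160],ae-270))
```

```text
6.1 [500.36051344 222.46483077 207.92252696] 8.59760998143774 21.213751198852858
mark [[ 406.76904666 -211.73530829   10.        ]]
186.13712602100975 231.6678946605127 0.7946618237231057 121.92974743655455 84.6475634616851
(array([-15.914,  11.317,   1.907]), 'turn', np.float64(4.693))
```

Emit:
{"name": "step_arm", "arguments": {
  "motion": [
    [0, [0, 0, 0], [0, 0, 0.94]],
    [0, [0, 0, 0], [0, 0, 0.94]],
    [0, [0, 0, 0], [0, 0, 0.94]],
    [0, [0, 0, 0], [0, 0, 0.94]],
    [0, [0, 0, 0], [0, 0, 0.93]],
    [0, [-0.6, 0.43, 0], [0, 0, 0]],
    [0, [-0.98, 0.7, 0], [0, 0, 0]],
    [0, [-0.98, 0.7, 0], [0, 0, 0]],
    [0, [-0.98, 0.7, 0], [0, 0, 0]],
    [0, [-0.98, 0.7, 0], [0, 0, 0]],
    [0, [-0.98, 0.7, 0], [0, 0, 0]],
    [0, [-0.98, 0.7, 0], [0, 0, 0]]
  ]
}}

```text
clock: 7.65
tool_pos: [490.5, 21.8, 208.3]
orientation: [-0.0, 0.899, 0.438, -0.0]
wrist_force: [0.4, -0.6, -1.4]
gripper_width: 21.2
grip_force: 30.0
```

Emit:
{"name": "step_arm", "arguments": {
  "motion": [
    [0, [-0.98, 0.7, 0], [0, 0, 0]],
    [0, [-0.98, 0.7, 0], [0, 0, 0]],
    [0, [-0.98, 0.7, 0], [0, 0, 0]],
    [0, [-0.98, 0.7, 0], [0, 0, 0]],
    [0, [-0.98, 0.7, 0], [0, 0, 0]],
    [0, [-0.98, 0.7, 0], [0, 0, 0]],
    [0, [-0.98, 0.7, 0], [0, 0, 0]],
    [0, [-0.98, 0.7, 0], [0, 0, 0]],
    [0, [-0.98, 0.7, 0], [0, 0, 0]],
    [0, [-0.61, 0.39, 0], [0, 0, 0]],
    [0, [0, 0, 0], [0, 0, 0]],
    [0, [0, 0, 0], [0, 0, 0]]
  ]
}}

```text
clock: 9.15
tool_pos: [476.2, -264.2, 208.7]
orientation: [-0.0, 0.9, 0.437, -0.0]
wrist_force: [-0.2, 0.1, -1.1]
gripper_width: 21.2
grip_force: 30.0
```

Run:
```python
from h import *
st=arm.state(); print(st["clock"],st["tool_pos"],np.degrees(yaw(st)),st["gripper_width"],st["joint_pos"])
w=arm.read_camera("wrist"); cv2.imwrite("pics/w2.png",w["frame"])
p=st["tool_pos"]; b=p+[0,0,-68]
print("pin bottom pred",proj(w,[b,p+[0,0,-16]]),"eyelet pred",proj(w,[[475.5,-265.1,65]]))
y=big(mask(w["frame"],(20,150,100),(35,255,255))); r=cv2.minAreaRect(y); print(cv2.contourArea(y),r,plane(w,cen(y),65),plane(w,[r[0]],65))
print(plane(w,cv2.boxPoints(r),65))
print(rel([475.5,-265.1,160]))
```

```text
9.15 [ 476.21154722 -264.21043723  208.65381479] -38.2293699196527 21.236993663386336 [-7.24104154e-01  3.95067868e-01  1.36481038e+00  2.24188026e-04
  1.38229580e+00 -5.69177797e-02]
pin bottom pred [[278.84617009 224.07668797]
 [278.58804891 252.21821707]] eyelet pred [[279.06140057 200.98928279]]
1753.5 ((279.5, 199.5), (45.0, 41.0), 90.0) [[ 477.39095292 -263.35392367   65.        ]] [[ 476.81348371 -264.15338026   65.        ]]
[[ 475.09435282 -233.50492879   65.        ]
 [ 507.02467756 -258.68443282   65.        ]
 [ 478.61817631 -296.15860577   65.        ]
 [ 445.25942877 -269.85548842   65.        ]]
(array([-0.053, -0.   ,  1.951]), 'turn', np.float64(-0.0))
```

View pics/w2.png

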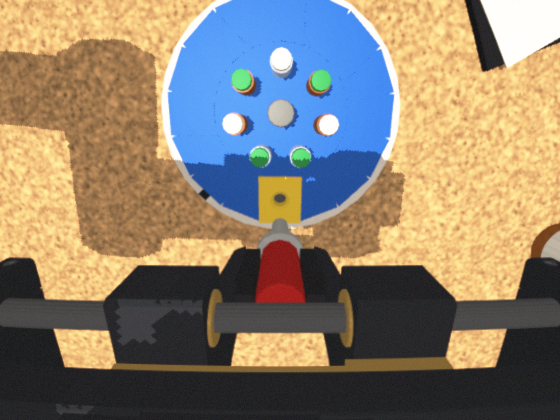

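Wrist view: block with hole at (280,198), pin tip at (280,224), mark at (205,194). Descend to about 12 mm above the block and compare tip and hole.

Emit:
{"name": "step_arm", "arguments": {
  "motion": [
    [0, [0, 0, 0.6], [0, 0, 0]],
    [0, [0, 0, 0.8], [0, 0, 0]],
    [0, [0, 0, 0.6], [0, 0, 0]],
    [0, [0, 0, 0.4], [0, 0, 0]],
    [0, [0, 0, 0], [0, 0, 0]],
    [0, [0, 0, 0], [0, 0, 0]]
  ]
}}

```text
clock: 9.95
tool_pos: [476.7, -265.0, 149.4]
orientation: [0.0, 0.9, 0.436, 0.0]
wrist_force: [-0.2, 0.5, -0.6]
gripper_width: 21.1
grip_force: 30.0
```

Run:
```python
from h import *
st=arm.state(); print(st["clock"],st["tool_pos"],st["wrist_force"])
w=arm.read_camera("wrist"); p=st["tool_pos"]
print("tip pred",proj(w,[p+[0,0,-68]]),"hole pred",proj(w,[[475.5,-265.1,65]]),proj(w,[[476.2,-264.2,65]]))
f=w["frame"]; cv2.imwrite("pics/w3.png",cv2.resize(f[150:270,220:340],None,fx=5,fy=5,interpolation=cv2.INTER_CUBIC))
```

```text
9.95 [ 476.65391022 -264.9778851   149.36318478] [-0.22541021  0.48667386 -0.62191368]
tip pred [[278.71222538 224.06702903]] hole pred [[277.73813511 218.54412793]] [[277.72498836 217.21963783]]
```

View pics/w3.png

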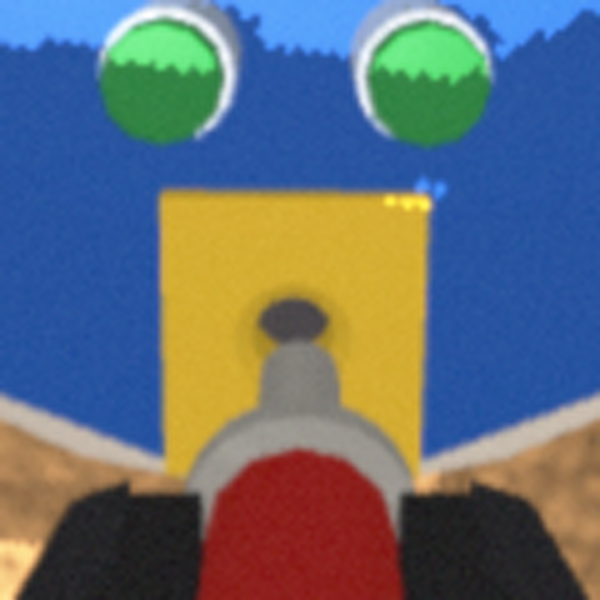

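Run:
```python
from h import *
w=arm.read_camera("wrist"); a=plane(w,[[280,223.4]],81.4)[0]; b=plane(w,[[278.8,218.4]],65)[0]
print(a,b,b-a); p=arm.state()["tool_pos"]; d=b-a; d[2]=0; print(rel(p+d))
print(rel([475.5,-265.1,p[2]]))
```

```text
[ 477.75656713 -265.24443617   81.4       ] [ 476.24869465 -265.63159572   65.        ] [ -1.50787249  -0.38715955 -16.4       ]
(array([-0.05 , -0.038, -0.   ]), 'turn', np.float64(-0.0))
(array([-0.028, -0.033, -0.   ]), 'turn', np.float64(-0.0))
```

Crop: hole centre at about (294,342) in the crop, pin tip at (300,366): offset about 1.2 mm. Correct and insert.

Emit:
{"name": "step_arm", "arguments": {
  "motion": [
    [0, [-0.04, -0.036, 0], [0, 0, 0]],
    [0, [0, 0, 0.3], [0, 0, 0]],
    [0, [0, 0, 0.3], [0, 0, 0]],
    [0, [0, 0, 0.2], [0, 0, 0]],
    [0, [0, 0, 0.15], [0, 0, 0]],
    [0, [0, 0, 0], [0, 0, 0]]
  ]
}}

```text
clock: 10.8
tool_pos: [475.0, -265.2, 124.7]
orientation: [-0.0, 0.9, 0.436, -0.0]
wrist_force: [0.3, -0.6, -0.5]
gripper_width: 20.9
grip_force: 30.0
```

Emit:
{"name": "step_arm", "arguments": {
  "motion": [
    [0, [0, 0, 0.1], [0, 0, 0]],
    [0, [0, 0, 0.1], [0, 0, 0]],
    [0, [0, 0, 0.1], [0, 0, 0]],
    [0, [0, 0, 0], [0, 0, 0]]
  ]
}}

```text
clock: 11.3
tool_pos: [475.0, -265.2, 117.3]
orientation: [-0.0, 0.9, 0.436, -0.0]
wrist_force: [-0.4, 0.8, -0.9]
gripper_width: 21.2
grip_force: 30.0
```

Emit:
{"name": "step_arm", "arguments": {
  "motion": [
    [0, [0, 0, 0.06], [0, 0, 0]],
    [0, [0, 0, 0.06], [0, 0, 0]],
    [0, [0, 0, 0.06], [0, 0, 0]],
    [0, [0, 0, 0], [0, 0, 0]]
  ]
}}

```text
clock: 11.8
tool_pos: [475.2, -265.3, 113.4]
orientation: [0.0, 0.9, 0.436, 0.0]
wrist_force: [-0.2, 0.4, 3.4]
gripper_width: 21.2
grip_force: 30.0
```

Run:
```python
from h import *
st=arm.state(); print(st["tool_pos"],st["wrist_force"])
c=np.array([528,-198.7]); p=st["tool_pos"][:2]-c; print(np.linalg.norm(p),np.degrees(np.arctan2(p[1],p[0]))%360)
```

```text
[ 475.18498632 -265.31277125  113.37777674] [-0.16621895  0.44030023  3.35610883]
85.00992273795435 231.59029073458217
```

Emit:
{"name": "step_arm", "arguments": {
  "motion": [
    [0, [0.005, -0.176, 0], [0, 0, 0.3]],
    [0, [0.005, -0.176, 0], [0, 0, 0.3]],
    [0, [0.005, -0.176, 0], [0, 0, 0.3]],
    [0, [0.005, -0.176, 0], [0, 0, 0.3]],
    [0, [0, 0, 0], [0, 0, 0]]
  ]
}}

```text
clock: 12.42
tool_pos: [462.8, -253.2, 113.4]
orientation: [0.001, 0.941, 0.34, 0.0]
wrist_force: [0.7, -0.1, 2.5]
gripper_width: 21.1
grip_force: 30.0
```

```bash
cat >> h.py <<'E'
def rep(c=(528,-198.7)):
    st=arm.state(); p=st["tool_pos"]; d=p[:2]-np.array(c); r=np.linalg.norm(d); u=d/r; f=st["wrist_force"]
    print("t",st["clock"],"p",p.round(2),"r",r.round(2),"az",(np.degrees(np.arctan2(u[1],u[0]))%360).round(2),"F rad/tan/z",(u@f[:2]).round(1),(u[0]*f[1]-u[1]*f[0]).round(1),f[2].round(1),"w",st["gripper_width"].round(1),"yaw",np.degrees(yaw(st)).round(1))
E
python3 -c "
from h import *
rep()"
```

```text
Traceback (most recent call last):
  File "h.py", line 36, in rep
    print("t",st["clock"],"p",p.round(2),"r",r.round(2),"az",(np.degrees(np.arctan2(u[1],u[0]))%360).round(2),"F rad/tan/z",(u@f[:2]).round(1),(u[0]*f[1]-u[1]*f[0]).round(1),f[2].round(1),"w",st["gripper_width"].round(1),"yaw",np.degrees(yaw(st)).round(1))
                                                                                                                                                                                                ^^^^^^^^^^^^^^^^^^^^^^^^^
AttributeError: 'float' object has no attribute 'round'
```

Emit:
{"name": "step_arm", "arguments": {
  "motion": [
    [0, [0.005, -0.176, 0], [0, 0, 0.3]],
    [0, [0.005, -0.176, 0], [0, 0, 0.3]],
    [0, [0.005, -0.176, 0], [0, 0, 0.3]],
    [0, [0.005, -0.176, 0], [0, 0, 0.3]],
    [0, [0.005, -0.176, 0], [0, 0, 0.3]],
    [0, [0.005, -0.176, 0], [0, 0, 0.3]],
    [0, [0, 0, 0], [0, 0, 0]]
  ]
}}

```text
clock: 13.3
tool_pos: [449.4, -230.6, 113.4]
orientation: [0.001, 0.982, 0.189, 0.0]
wrist_force: [-1.0, -1.5, 3.9]
gripper_width: 21.0
grip_force: 30.0
```

```bash
sed -i 's/st\["gripper_width"\].round(1)/round(st["gripper_width"],1)/' h.py; python3 -c "
from h import *
rep()"
```

```text
t 13.3 p [ 449.43 -230.59  113.36] r 84.8 az 202.09 F rad/tan/z 1.5 1.0 3.9 w 21.0 yaw -68.2
```

Emit:
{"name": "step_arm", "arguments": {
  "motion": [
    [0, [0.002, -0.117, 0.03], [0, 0, 0.2]],
    [0, [0.002, -0.117, 0], [0, 0, 0.2]],
    [0, [0, 0, 0], [0, 0, 0]]
  ]
}}

```text
clock: 13.68
tool_pos: [448.2, -226.1, 113.3]
orientation: [0.002, 0.988, 0.155, 0.001]
wrist_force: [1.8, -4.1, 8.1]
gripper_width: 21.2
grip_force: 30.1
```

Emit:
{"name": "step_arm", "arguments": {
  "motion": [
    [0, [0.002, -0.117, 0], [0, 0, 0.2]],
    [0, [0, 0, 0], [0, 0, 0]]
  ]
}}

```text
clock: 13.92
tool_pos: [447.3, -223.4, 113.3]
orientation: [0.002, 0.991, 0.137, 0.001]
wrist_force: [1.2, -3.4, 6.0]
gripper_width: 20.9
grip_force: 30.1
```

Emit:
{"name": "step_arm", "arguments": {
  "motion": [
    [0, [0.002, -0.117, 0], [0, 0, 0.2]],
    [0, [0, 0, 0], [0, 0, 0]]
  ]
}}

```text
clock: 14.18
tool_pos: [446.6, -220.6, 113.3]
orientation: [0.002, 0.993, 0.12, 0.001]
wrist_force: [1.3, -3.4, 7.2]
gripper_width: 21.1
grip_force: 30.1
```

Emit:
{"name": "step_arm", "arguments": {
  "motion": [
    [0, [0.002, -0.117, 0], [0, 0, 0.2]],
    [0, [0, 0, 0], [0, 0, 0]]
  ]
}}

```text
clock: 14.42
tool_pos: [445.9, -217.7, 113.3]
orientation: [0.002, 0.995, 0.103, 0.001]
wrist_force: [1.1, -4.2, 7.1]
gripper_width: 21.3
grip_force: 30.1
```

Emit:
{"name": "step_arm", "arguments": {
  "motion": [
    [0, [0.002, -0.117, 0], [0, 0, 0.2]],
    [0, [0, 0, 0], [0, 0, 0]]
  ]
}}

```text
clock: 14.68
tool_pos: [445.4, -214.9, 113.3]
orientation: [0.002, 0.996, 0.085, 0.001]
wrist_force: [0.6, -4.2, 6.7]
gripper_width: 21.2
grip_force: 30.1
```

Emit:
{"name": "step_arm", "arguments": {
  "motion": [
    [0, [0.002, -0.117, 0], [0, 0, 0.2]],
    [0, [0, 0, 0], [0, 0, 0]]
  ]
}}

```text
clock: 14.92
tool_pos: [444.9, -212.0, 113.3]
orientation: [0.002, 0.998, 0.068, 0.001]
wrist_force: [0.9, -3.6, 7.6]
gripper_width: 21.1
grip_force: 30.1
```

```bash
python3 -c "
from h import *
rep()"
```

```text
t 14.925 p [ 444.86 -211.99  113.28] r 84.2 az 189.08 F rad/tan/z -0.3 3.7 7.6 w 21.1 yaw -82.2
```

Emit:
{"name": "step_arm", "arguments": {
  "motion": [
    [0, [0.002, -0.117, 0], [0, 0, 0.2]],
    [0, [0, 0, 0], [0, 0, 0]]
  ]
}}

```text
clock: 15.18
tool_pos: [444.5, -209.1, 113.3]
orientation: [0.002, 0.999, 0.051, 0.001]
wrist_force: [0.1, -3.9, 6.9]
gripper_width: 21.2
grip_force: 30.1
```

Emit:
{"name": "step_arm", "arguments": {
  "motion": [
    [0, [0.002, -0.117, 0], [0, 0, 0.2]],
    [0, [0, 0, 0], [0, 0, 0]]
  ]
}}

```text
clock: 15.42
tool_pos: [444.2, -206.2, 113.3]
orientation: [0.002, 0.999, 0.033, 0.001]
wrist_force: [0.3, -4.6, 7.4]
gripper_width: 21.9
grip_force: 30.1
```

Emit:
{"name": "step_arm", "arguments": {
  "motion": [
    [0, [0.002, -0.117, 0], [0, 0, 0.2]],
    [0, [0, 0, 0], [0, 0, 0]]
  ]
}}

```text
clock: 15.68
tool_pos: [444.1, -203.2, 113.2]
orientation: [0.002, 1.0, 0.016, 0.001]
wrist_force: [-0.5, -4.7, 7.6]
gripper_width: 21.0
grip_force: 30.1
```

Emit:
{"name": "step_arm", "arguments": {
  "motion": [
    [0, [0.002, -0.117, 0], [0, 0, 0.2]],
    [0, [0, 0, 0], [0, 0, 0]]
  ]
}}

```text
clock: 15.92
tool_pos: [443.7, -199.8, 112.9]
orientation: [0.001, 1.0, -0.002, 0.001]
wrist_force: [0.4, -3.5, 5.1]
gripper_width: 21.3
grip_force: 30.0
```

Emit:
{"name": "step_arm", "arguments": {
  "motion": [
    [0, [0.002, -0.117, 0], [0, 0, 0.2]],
    [0, [0, 0, 0], [0, 0, 0]]
  ]
}}

```text
clock: 16.18
tool_pos: [443.2, -195.8, 112.0]
orientation: [-0.0, 1.0, -0.019, -0.0]
wrist_force: [0.6, 0.7, -0.6]
gripper_width: 20.7
grip_force: 30.0
```

Emit:
{"name": "step_arm", "arguments": {
  "motion": [
    [0, [0.002, -0.117, 0], [0, 0, 0.2]],
    [0, [0, 0, 0], [0, 0, 0]]
  ]
}}

```text
clock: 16.42
tool_pos: [443.3, -192.9, 112.0]
orientation: [-0.0, 0.999, -0.037, -0.0]
wrist_force: [-0.3, -0.4, 0.7]
gripper_width: 21.4
grip_force: 30.0
```

```bash
python3 -c "
from h import *
rep()"
```

```text
t 16.425 p [ 443.32 -192.93  112.03] r 84.88 az 176.1 F rad/tan/z 0.3 0.4 0.7 w 21.4 yaw -94.2
```

Emit:
{"name": "step_arm", "arguments": {
  "motion": [
    [0, [0, 0, 0.06], [0, 0, 0]],
    [0, [0, 0, 0.06], [0, 0, 0]],
    [0, [0, 0, 0], [0, 0, 0]]
  ]
}}

```text
clock: 16.8
tool_pos: [443.5, -193.4, 109.2]
orientation: [0.0, 0.999, -0.037, 0.0]
wrist_force: [1.3, -3.2, -0.7]
gripper_width: 21.1
grip_force: 30.0
```

```bash
python3 -c "
from h import *
rep()"
```

```text
t 16.8 p [ 443.49 -193.42  109.25] r 84.67 az 176.43 F rad/tan/z -1.5 3.2 -0.7 w 21.1 yaw -94.3
```

Emit:
{"name": "step_arm", "arguments": {
  "motion": [
    [0, [0.01, 0.05, 0], [0, 0, -0.08]],
    [0, [0, 0, 0.12], [0, 0, 0]],
    [0, [0, 0, 0.12], [0, 0, 0]],
    [0, [0, 0, 0], [0, 0, 0]]
  ]
}}

```text
clock: 17.3
tool_pos: [443.4, -194.2, 102.8]
orientation: [-0.0, 1.0, -0.031, -0.0]
wrist_force: [1.1, -3.4, -2.8]
gripper_width: 21.1
grip_force: 30.0
```

```bash
python3 -c "
from h import *
rep()"
```

```text
t 17.3 p [ 443.39 -194.18  102.84] r 84.73 az 176.94 F rad/tan/z -1.3 3.4 -2.8 w 21.1 yaw -93.5
```

Emit:
{"name": "step_arm", "arguments": {
  "motion": [
    [0, [0.01, 0.04, 0], [0, 0, -0.06]],
    [0, [0, 0, 0.15], [0, 0, 0]],
    [0, [0, 0, 0.2], [0, 0, 0]],
    [0, [0, 0, 0.2], [0, 0, 0]],
    [0, [0, 0, 0.1], [0, 0, 0]],
    [0, [0, 0, 0], [0, 0, 0]]
  ]
}}

```text
clock: 18.05
tool_pos: [443.6, -195.1, 86.7]
orientation: [-0.0, 1.0, -0.025, -0.0]
wrist_force: [0.7, 1.2, -1.3]
gripper_width: 21.6
grip_force: 30.0
```

```bash
python3 -c "
from h import *
rep()"
```

```text
t 18.05 p [ 443.61 -195.15   86.74] r 84.46 az 177.59 F rad/tan/z -0.7 -1.2 -1.3 w 21.6 yaw -92.9
```

Emit:
{"name": "step_arm", "arguments": {
  "motion": [
    [0, [0, 0, 0.1], [0, 0, 0]],
    [0, [0, 0, 0.08], [0, 0, 0]],
    [0, [0, 0, 0.06], [0, 0, 0]],
    [0, [0, 0, 0.04], [0, 0, 0]],
    [0, [0, 0, 0], [0, 0, 0]]
  ]
}}

```text
clock: 18.68
tool_pos: [443.9, -195.7, 81.3]
orientation: [0.001, 1.0, -0.025, 0.001]
wrist_force: [-3.6, 0.8, 13.8]
gripper_width: 21.2
grip_force: 30.0
```

Emit:
{"name": "step_arm", "arguments": {
  "motion": [
    [0.5, [0, 0, 0], [0, 0, 0]],
    [0.5, [0, 0, 0], [0, 0, 0]],
    [0.5, [0, 0, 0], [0, 0, 0]],
    [0.5, [0, 0, -0.4], [0, 0, 0]],
    [0.5, [0, 0, -0.8], [0, 0, 0]],
    [0.5, [0, 0, -1], [0, 0, 0]],
    [0.5, [0, 0, -1], [0, 0, 0]],
    [0.5, [0, 0, -1], [0, 0, 0]],
    [0.5, [0, 0, 0], [0, 0, 0]]
  ]
}}

```text
clock: 19.8
tool_pos: [444.3, -195.6, 186.8]
orientation: [0.001, 1.0, -0.025, 0.002]
wrist_force: [-0.3, -0.2, -0.2]
gripper_width: 44.0
grip_force: 0.0
```

Run:
```python
from h import *
rep(); s=arm.read_camera("scene"); w=arm.read_camera("wrist")
a=cv2.resize(s["frame"][120:270,110:310],(533,400),interpolation=cv2.INTER_CUBIC)
b=w["frame"][150:300,200:360]; b=cv2.resize(b,(267,250)); b=cv2.copyMakeBorder(b,0,150,0,0,cv2.BORDER_CONSTANT)
cv2.imwrite("pics/f.png",np.hstack([a,b]))
```

```text
t 19.8 p [ 444.31 -195.63  186.76] r 83.75 az 177.9 F rad/tan/z 0.3 0.2 -0.2 w 44.0 yaw -92.9
```

View pics/f.png

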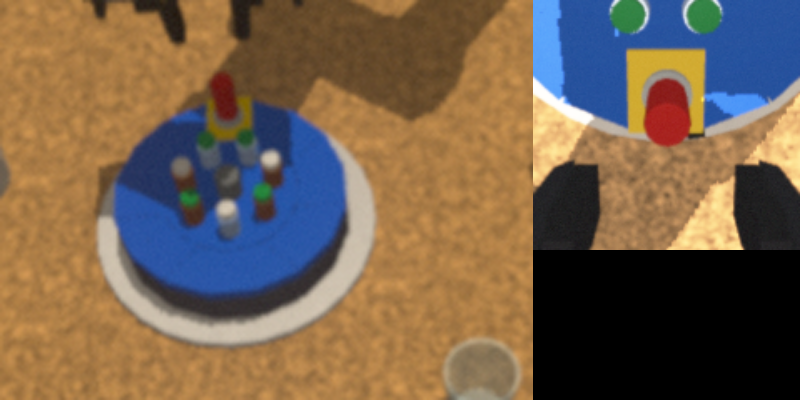

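The pin stands with its collar on the yellow block in both views (red grip at (225,95) left and (667,110) right). The gripper is clear.

```bash
python3 -c "
from plant import arm
print(arm.sign_off())"
```

```text
the job is handed in; nothing more can be done
None
```

The red locking pin is fully home in the locking hole, collar seated on the yellow block with the carousel about 8° (0.14 rad) from the black mark, the gripper is clear, and the job was handed in at about 20 s; sign-off returned no verdict.

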